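# Weed out the rejected vials, then unlatch the shaker clamp and hold it open

## Robot

A 6-joint arm with a two-finger parallel gripper is mounted at the origin on the work surface. World frame = base frame: x ahead of the robot, y to its left, z up, the work surface at z = 0. Lengths are in m, angles in rad, forces in N, time in s.
With the tool pointing down it reaches from about 0.25 to 0.775 m from the base axis. Payload 8.9 kg.
Tool frame: the origin (TCP) lies at the very end of the fingers, on their centre line; the grasp point (between the pads) lies arm.tcp_to_grasp behind it (arm.tcp_to_grasp is the distance from the TCP to the grasp point, in m); z points along the fingers, y is the direction in which the jaws open and shut (so a half turn about z gives the same grasp; the last joint's range is limited). The gripper opens to 85 mm and grips with 20 to 120 N. Pads are 22 mm wide; open, the fingers measure 114 mm over their backs; the gripper's body (76 mm by 85 mm) begins 54 mm behind the grasp point. The pads swing forward as they close: fully open they stand 13 mm farther back than shut.
Start: joints at [1.189, 0.291, -0.153, 1.127, 0, 1.431], TCP at [0.126, 0.51, 0.199] pointing down, gripper open.
Joint ranges: [-2.52, 2.52], [-0.91, 1.74], [-1.3, 1.37], [-1.96, 2.02], [-1.52, 1.47], [-3.14, 3.14]. Speed limits (rad/s): [2.22, 2.22, 2.79, 3.14, 3.14, 3.14].

## Interface

Orientations are given as a rotation vector (axis times angle).
In Python, from station import arm gives the robot as it stands.
- The arm moves only by the shell command python3 -m crank 'ROWS' [FORCE]. ROWS is text: rows parted by semicolons, each of 7 numbers parted by spaces: the shift along the tool's x, y, z in units of 25 mm (1.0 is 25 mm), then the turn, a rotation vector about the tool's x, y, z in units of 5 degrees (1.0 is 5 degrees), then the finger opening in mm, from 0 to 85.4. A call has 1 to 20 rows; each row is the pose to reach, as a shift and turn from the pose commanded when the call began, along the tool's axes at that moment; what a row does not reach only later rows make up. A row lasts 1/10 s, in which the tool goes at most 50 mm and 8.59 degrees, less where a joint would pass 70% of its speed; a pose out of reach is approached as far as the arm can. A call with a gripper value outside its range is refused whole. The fingers move at their own pace and stop on an object; FORCE is the grip in N (left out, the last holds). Time passes only in rows, so rows that repeat a pose let the fingers close. It gives the time, the measured TCP pose, the force and the opening at its end, in the units of the state.
- arm.sense(): the state, without advancing time (a new reading comes with each control period).
- arm.grab_frame(name): name is "scene" or "top" or "wrist"; returns (picture, depth): 384x512x3 uint8, red, green, blue; 384x512 float32, m along the optical axis (not along the pixel's ray), 0 where there is no reading.
- arm.get_calibration(name): a dict with "vfov" (degrees; the focal length in pixels is half the picture's height over the tangent of half this angle, whatever the lens; pixels are square), "cx", "cy" (the principal point, pixels), "camera_from_world" (4x4, takes a point from world to camera coordinates). Camera axes: x right, y down, z forward; pixel columns grow to the right and rows downward; lengths in m; the calibration is good to about 2 mm. The wrist camera is an equidistant fisheye: a pixel r from the principal point sees the ray r / f radians off the axis. A picture is of the moment at which its call begins: read the wrist's pose just before it. get_calibration takes no time and is no camera call; for the wrist camera it gives the pose at the moment of the call.
- arm.finish_job(): hands the job in, once; it reports no verdict.
Trained networks look in the newest picture that a camera, given by its name, has taken for a name from the list of things; names that differ only in an ending like _2 or _b are one class to them, and where a whole thing is asked for, a point or a joint stands for the part that bears it (a point fixed in the world has none). Each returns a list of dicts, best first, with "conf" (0 to 1); they miss things now and then, are a little off and sometimes report something else, mostly with a low value. They report only what shows in the picture. A call takes as long as a camera call.
- arm.regions_of(camera, query): "region" (384x512 bool, what is visible of it) and "box" ([left, top, width, height] in pixels, round what is visible of it).
The state is a dict: "t": time; "joint_pos": joint angles; "qd": joint speeds; "joint_torque": joint torques, N m; "eef_pos": TCP position; "orientation": TCP orientation; "contact_force": force on the tool from outside, world axes, zero at the start; "torque": the same for the moment, N m; "width": finger opening in m.
Only numpy, scipy, OpenCV 4.12 (cv2) and the standard library are available. Lean on these libraries where they do the work, as an engineer would, in place of code of your own. Each camera call takes 0.05 s, during which the arm holds its last target.

## Task

Get the plate shaker ready for loading: first move the two rejected vials (red caps) from the queue block into the yellow reject bin, leaving the white-capped ones in their pockets and everything else on the bench alone. Then pull the red latch of the shaker's clamp bar sideways against its spring, lift the bar's coupler up off the ball stud by at least 6 cm, and finish holding the bar raised and still in the gripper: do not put it down or let go.

Things in the scene. Friction and masses are not known exactly. Their poses are not given: they have to be found in the camera images.
- reject_1: rejected sample vial: amber cylinder 28 mm diameter, 78 mm tall, with a RED screw cap (top 18 mm, also 28 mm wide) and a red ring round its label; about 45 g. Starts upright in one of the four pockets of the queue. Origin at the centre of its underside, z up its axis
- reject_2: second rejected vial, the same as reject_1 (red cap)
- reject_1_mid (a point): centre of reject_1, 39 mm above its underside
- reject_2_mid (a point): centre of reject_2, 39 mm above its underside
- good_1: good vial: the same size, WHITE cap, no red ring; stays in its pocket. Origin at the centre of its underside
- good_2: second good vial, the same as good_1 (white cap)
- queue: grey vial block fixed to the bench, 260 (its x) x 56 (its y) x 22 mm high, with four round pockets in a row along its x axis at -93, -31, +31 and +93 mm; pockets are 32 mm wide and 14 mm deep, so a vial's underside stands 8 mm above the bench and its top at 86 mm. Origin at the centre of its underside
- bin: yellow open reject bin fixed to the bench, 170 x 170 x 60 mm, walls and floor 5 mm thick; origin at the centre of its underside
- shaker: white plate shaker fixed to the bench: housing 250 (its x) x 190 (its y), platform top at 68 mm with a clear 24-well plate on it. The clamp bar runs over the plate along the shaker's x axis. Origin at the centre of its underside; its -x side is the front, where the ball stud stands (at x = -90 mm, y = 0)
- clamp_bar: steel clamp bar 22 mm wide, hinged at the far end; at its front, 190 mm from the hinge, a coupler head (50 x 38 mm, top at 117 mm) covers the ball stud (28 mm ball). Origin on the hinge axis, 112 mm up, at shaker x = +100 mm; the front (its -x) swings up by a turn about its +y, stop at 0.9 rad. Level when locked, then only 2 mm of play. About 0.33 kg with latch; falls shut if let go
- latch (a joint): slide of the red spring latch on the coupler head: 0 = home (its jaw hooks under the ball), grows as it is pulled sideways towards the bar's +y, up to the stop at 0.014 m. The ball is free from about 0.007 m. The spring pushes it home with 3.5 N at 0 and 8.4 N at the stop
- beaker: glass beaker, 66 mm wide, 85 mm tall: leave it alone. Origin under its centre
- wash_bottle: white bottle with a blue cap, 64 mm wide, 170 mm tall: leave it alone. Origin under its centre
- cold_block: blue tube cooling block 100 x 130 x 45 mm: leave it alone. Origin under its centre
- plate_lid: clear plate lid 127 x 85 x 17 mm lying flat: leave it alone. Origin under its centre
- pipette: white and blue pipette lying down, about 230 mm long: leave it alone. Origin under its middle
- latch_grip (a point): centre line of the red upright latch tab, 18 mm below its top. The tab is 12 mm thick (along the bar's y), 24 mm wide (along its x), free on all sides, right over the ball, from 121 to 162 mm above the bench; this point is at 144 mm with the bar down, 190 mm in front of the hinge axis and 32 mm above it. Moves with the latch, tilts with the bar

How it is judged:
By the outcome, as a careful person would: the job done as asked, in the order asked, and still so for the second after the job is handed in, while the arm keeps its last pose, push and grip.
It also fails if it takes over 64 s, if anything falls off the work surface, if the arm or the gripper's body presses on something with over 40 N, if the wrist force passes 120 N, or if a joint passes its speed limit or range.

## Working session

There is one attempt and no reset: what is moved stays moved. The work goes in short steps, Python scripts to look and compute and a shell command to move; the robot and the scene stay as the last step left them, time stands still between calls to the robot, and variables do not carry over. Pictures are saved under pics/ and viewed, and the job is handed in when it is done.

```bash
ls; mkdir -p pics
python3 - <<'E'
from station import arm
import cv2
print(arm.sense(), arm.tcp_to_grasp)
for n in ("scene","top","wrist"):
    p,d=arm.grab_frame(n); cv2.imwrite(f"pics/{n}0.png",p[:,:,::-1]); 
    c=arm.get_calibration(n); print(n,c)
E
```

```text
pics
{'t': 0.0, 'joint_pos': array([ 1.18869526e+00,  2.91261983e-01, -1.54147108e-01,  1.12668127e+00,
       -1.36329214e-05,  1.43147598e+00]), 'qd': array([ 0.00084534, -0.00012738,  0.00037442,  0.00049812,  0.00074465,
        0.00043286]), 'joint_torque': array([ 7.03542901e-04, -5.37141752e+01,  3.31370687e+01,  1.58224296e-02,
       -3.47171554e-04,  1.31040701e-05]), 'eef_pos': array([0.12604071, 0.50914737, 0.19793408]), 'orientation': array([-3.80384264e-01, -3.11815577e+00,  1.96928893e-03]), 'contact_force': array([ 0.75815401,  1.23153937, -0.36452864]), 'torque': array([ 0.05051774,  0.03798333, -0.05108932]), 'width': 0.08563853779576289} 0.0187
scene {'vfov': 55.043979978533926, 'cx': 255.94313652533415, 'cy': 190.10295577398864, 'camera_from_world': array([[-0.69513667,  0.71885541,  0.00564934,  0.44518529],
       [ 0.43469862,  0.42658875, -0.79313249, -0.12748146],
       [-0.57255752, -0.54887972, -0.60902294,  1.44941627],
       [ 0.        ,  0.        ,  0.        ,  1.        ]])}
top {'vfov': 57.02561675760859, 'cx': 255.18947403098522, 'cy': 191.1905669026495, 'camera_from_world': array([[-0.02509554, -0.9995056 ,  0.0189412 , -0.05021635],
       [-0.99558871,  0.02327473, -0.09089229,  0.59781087],
       [ 0.09040651, -0.02113864, -0.99568058,  1.24180975],
       [ 0.        ,  0.        ,  0.        ,  1.        ]])}
wrist {'vfov': 65.70646984690485, 'cx': 252.79324876037592, 'cy': 190.60421548355995, 'camera_from_world': array([[ 0.23988771,  0.97079843, -0.00207232, -0.52487485],
       [ 0.92098872, -0.22690353,  0.31669316, -0.04197312],
       [ 0.30697501, -0.07787938, -0.94852577,  0.38023131],
       [ 0.        ,  0.        ,  0.        ,  1.        ]])}
```

View pics/scene0.png

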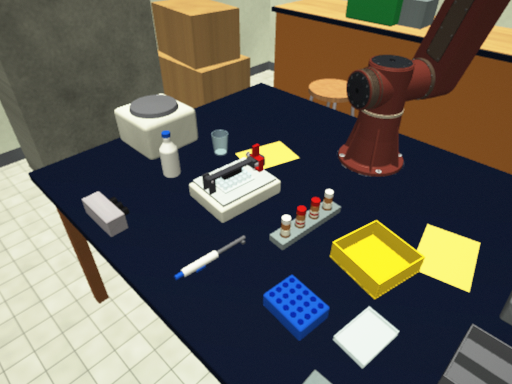

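View pics/top0.png

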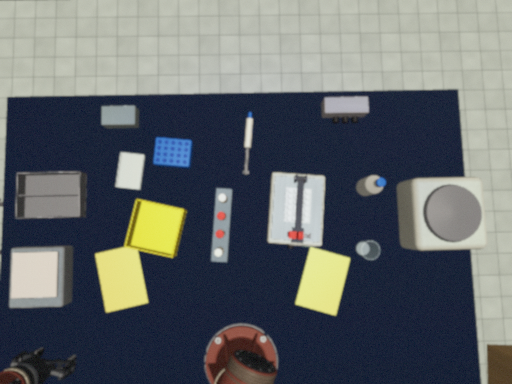

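View pics/wrist0.png

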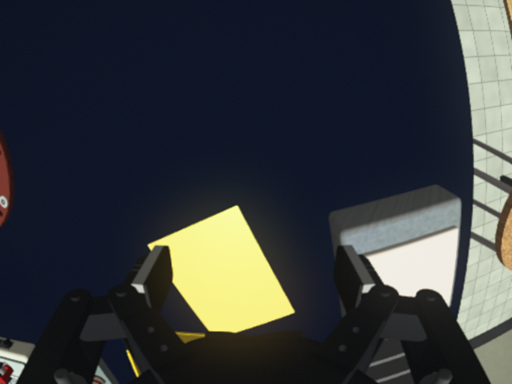

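Scene view: the queue with caps (286,219) white, (301,211) red, (315,202) red, (329,193) white; bin at (376,257); red latch tab at about (257,155). Top view: caps at (219,197), (222,216), (220,234), (219,253), bin at (156,228), latch at (297,236). Next I'll measure them.

```bash
cat > h.py <<'E'
import numpy as np, cv2
from station import arm
def cal(n):
    c=arm.get_calibration(n); f=192/np.tan(np.radians(c['vfov']/2)); return f,c['cx'],c['cy'],c['camera_from_world']
def ray(n,u,v,C=None):
    f,cx,cy,T=C or cal(n); a=np.array([(u-cx),(v-cy)])
    if n=='wrist':
        r=np.hypot(*a); th=r/f; d=np.r_[a/max(r,1e-9)*np.sin(th),np.cos(th)]
    else: d=np.r_[a/f,1]
    R=T[:3,:3]; return -R.T@T[:3,3], R.T@d   # origin, dir (z-cam=1 for pinhole)
def cloud(n,d,C=None):
    f,cx,cy,T=C or cal(n); v,u=np.mgrid[:384,:512].astype(float); a=np.stack([u-cx,v-cy],-1)
    if n=='wrist':
        r=np.linalg.norm(a,axis=-1); th=r/f; q=a/np.maximum(r,1e-9)[...,None]*np.tan(th)[...,None]
    else: q=a/f
    P=np.concatenate([q*d[...,None],d[...,None]],-1); R=T[:3,:3]
    return (P-T[:3,3])@R
def tri(*rays):
    A=0;b=0
    for o,d in rays:
        d=d/np.linalg.norm(d);M=np.eye(3)-np.outer(d,d);A=A+M;b=b+M@o
    return np.linalg.solve(A,b)
def proj(n,P,C=None):
    f,cx,cy,T=C or cal(n); p=T[:3,:3]@np.asarray(P)+T[:3,3]
    if n=='wrist':
        r=np.hypot(p[0],p[1]); th=np.arctan2(r,p[2]); return cx+f*th*p[0]/r, cy+f*th*p[1]/r
    return cx+f*p[0]/p[2], cy+f*p[1]/p[2]
E
python3 - <<'E'
from h import *
np.set_printoptions(precision=4,suppress=True)
for n in ("scene","top"):
    p,d=arm.grab_frame(n); W=cloud(n,d)
    hsv=cv2.cvtColor(p,cv2.COLOR_RGB2HSV)
    red=((hsv[...,0]<6)|(hsv[...,0]>174))&(hsv[...,1]>190)&(hsv[...,2]>100)
    k,l,s,c=cv2.connectedComponentsWithStats(red.astype(np.uint8))
    for i in range(1,k):
        if s[i,4]>8:
            m=(l==i)&(d>0); q=W[m]; top=q[q[:,2]>q[:,2].max()-.006]
            print(n,'red',c[i],s[i,4],'top mean',top.mean(0),q.min(0),q.max(0))
    for q in ("good_1","reject_1","queue","bin","shaker","clamp_bar","latch","latch_grip"):
        for r in arm.regions_of(n,q)[:3]:
            m=r['region']&(d>0); x=W[m]
            if len(x)==0: continue
            z=np.percentile(x[:,2],95); t=x[x[:,2]>z-.006]
            print(n,q,round(r['conf'],2),r['box'],'n',len(x),'z95',z.round(4),'topmean',t.mean(0),'med',np.median(x,0))
            if q in('queue','bin','shaker'):
                print('   rect',cv2.minAreaRect(x[:,:2].astype(np.float32)))
E
```

```text
scene red [257.2814 156.0958] 167 top mean [ 0.4422 -0.1973  0.1601] [ 0.2261 -0.3989 -0.0028] [ 0.4567 -0.1654  0.1627]
scene red [315.2632 200.9211] 76 top mean [0.4526 0.0639 0.085 ] [ 0.3393 -0.0118 -0.0029] [0.4666 0.0769 0.0881]
scene red [300.9765 209.5647] 85 top mean [0.5146 0.059  0.0847] [ 0.4085 -0.0167 -0.0027] [0.5283 0.0713 0.0873]
scene good_1 0.62 [281.3, 216.3, 9.6, 22.9] n 204 z95 0.086 topmean [0.5773 0.0539 0.0843] med [0.5838 0.0585 0.0615]
scene good_1 0.44 [319.8, 190.1, 12.6, 19.6] n 177 z95 0.0857 topmean [0.3926 0.0703 0.0843] med [0.3991 0.0738 0.0587]
scene good_1 0.18 [201.7, 143.5, 66.3, 36.5] n 697 z95 0.146 topmean [ 0.4447 -0.1951  0.1521] med [ 0.4907 -0.1995  0.1146]
scene reject_1 0.78 [307.8, 199.5, 11.5, 22.6] n 183 z95 0.0855 topmean [0.4554 0.0658 0.0843] med [0.4613 0.07   0.059 ]
scene reject_1 0.62 [297.6, 205.3, 6.4, 24.3] n 164 z95 0.0861 topmean [0.517  0.0605 0.0845] med [0.5224 0.065  0.0628]
scene queue 0.81 [266.7, 201.9, 74.3, 49.5] n 877 z95 0.0227 topmean [0.5058 0.0685 0.0206] med [0.5181 0.0776 0.0198]
   rect ((0.48242205381393
[... 2161 characters left out ...]
12, 0.2985538840293884), (0.19522695243358612, 0.1818329244852066), 76.72003173828125)
top shaker 0.93 [269.2, 172.1, 56.9, 75.7] n 3810 z95 0.1186 topmean [ 0.5154 -0.2059  0.1201] med [ 0.5243 -0.1992  0.0684]
   rect ((0.5257386565208435, -0.20921528339385986), (0.20025543868541718, 0.2730686664581299), 81.44044494628906)
top clamp_bar 0.8 [288.9, 178.4, 19.6, 62.9] n 595 z95 0.1571 topmean [ 0.4396 -0.1994  0.1612] med [ 0.4924 -0.2068  0.1168]
top latch_grip 0.57 [216.5, 246.9, 5.5, 11.0] n 39 z95 0.0888 topmean [0.39   0.0652 0.0856] med [0.3918 0.0638 0.0844]
top latch_grip 0.56 [288.8, 226.8, 19.5, 14.5] n 113 z95 0.1635 topmean [ 0.4397 -0.1994  0.1613] med [ 0.4402 -0.1931  0.1218]
```

```bash
cat >> h.py <<'E'
from scipy.spatial.transform import Rotation as Rn
def want(p,yaw=None,R=None,show=True):
    """target TCP p, tool down, jaws (tool y) along world direction yaw+90deg (nearest of the 2)"""
    s=arm.sense(); R0=Rn.from_rotvec(s['orientation'])
    if R is None:
        best=None
        for k in (0,np.pi):
            y=np.array([-np.sin(yaw+k),np.cos(yaw+k),0]); z=np.array([0,0,-1.]); x=np.cross(y,z)
            Rt=Rn.from_matrix(np.c_[x,y,z]); t=(R0.inv()*Rt).magnitude()
            if best is None or t<best[0]: best=(t,Rt)
        R=best[1]
    dp=R0.inv().apply(np.asarray(p)-s['eef_pos'])/.025; dr=(R0.inv()*R).as_rotvec(degrees=True)/5
    if show: print('shift',dp.round(3),'turn',dr.round(3),'| now',s['eef_pos'].round(4),'q',s['joint_pos'].round(3),'F',s['contact_force'].round(1),'w',round(s['width'],4),'t',s['t'])
    return dp,dr
E
python3 - <<'E'
from h import *
print(Rn.from_rotvec(arm.sense()['orientation']).as_matrix().round(3))
want([.450,.0633,.22],np.radians(-5.1))
E
```

```text
[[-0.971  0.24   0.   ]
 [ 0.24   0.971 -0.   ]
 [-0.    -0.    -1.   ]]
shift [-16.863 -14.214  -0.859] turn [-0.     0.    -1.763] | now [0.1262 0.5096 0.1985] q [ 1.189  0.291 -0.153  1.127 -0.     1.432] F [-0.6 -0.1 -0.1] w 0.0855 t 1.05
```

```bash
python3 -m crank '-2 -1.7 -0.8 0 0 -0.3 85; -4.5 -3.8 -0.86 0 0 -0.8 50; -9 -7.6 -0.86 0 0 -1.4 50; -13 -11 -0.86 0 0 -1.76 50; -16.86 -14.2 -0.86 0 0 -1.76 50; -16.86 -14.2 -0.86 0 0 -1.76 50; -16.86 -14.2 -0.86 0 0 -1.76 50; -16.86 -14.2 -0.86 0 0 -1.76 50; -16.86 -14.2 -0.86 0 0 -1.76 50; -16.86 -14.2 -0.86 0 0 -1.76 50; -16.86 -14.2 -0.86 0 0 -1.76 50; -16.86 -14.2 -0.86 0 0 -1.76 50; -16.86 -14.2 -0.86 0 0 -1.76 50; -16.86 -14.2 -0.86 0 0 -1.76 50; -16.86 -14.2 -0.86 0 0 -1.76 50; -16.86 -14.2 -0.86 0 0 -1.76 50' 40
python3 - <<'E'
from h import *
np.set_printoptions(precision=4,suppress=True)
want([.450,.0633,.22],np.radians(-5.1))
C=cal('wrist'); p,d=arm.grab_frame('wrist'); np.savez('w1.npz',p=p,d=d,T=C[3],f=C[0],cx=C[1],cy=C[2])
cv2.imwrite('pics/w1.png',p[:,:,::-1]); W=cloud('wrist',d,C)
for q in ("good_1","reject_1","queue","bin"):
    for r in arm.regions_of('wrist',q)[:3]:
        m=r['region']&(d>0); x=W[m]
        if len(x)==0: continue
        z=np.percentile(x[:,2],95); t=x[x[:,2]>z-.004]
        print(q,round(r['conf'],2),r['box'],len(x),z.round(4),'top',t.mean(0),(t.min(0)+t.max(0))/2)
        if q in('queue','bin'): print('   rect',cv2.minAreaRect(t[:,:2].astype(np.float32)))
E
```

```text
t: 2.65
eef_pos: [0.4495, 0.0647, 0.2202]
orientation: [0.137, 3.138, 0.0]
contact_force: [0.2, -0.1, 0.2]
width: 0.0502
shift [-0.025 -0.054  0.007] turn [0.001 0.002 0.019] | now [0.4495 0.0647 0.2202] q [-0.018  0.143 -0.286  1.141  0.     0.069] F [ 0.2 -0.1  0.2] w 0.0502 t 2.65
good_1 0.75 [236.3, 98.9, 29.2, 27.9] 584 0.0864 top [0.3884 0.0679 0.0853] [0.3884 0.068  0.0852]
good_1 0.67 [243.7, 235.7, 15.9, 40.6] 818 0.0862 top [0.572  0.0522 0.0853] [0.5731 0.0522 0.0849]
reject_1 0.82 [238.9, 194.6, 21.3, 40.4] 871 0.0863 top [0.5109 0.0568 0.0853] [0.5115 0.0569 0.0851]
reject_1 0.69 [239.0, 146.5, 22.7, 40.2] 727 0.0863 top [0.4492 0.0622 0.0853] [0.4497 0.0621 0.0852]
reject_1 0.54 [203.8, 290.9, 10.2, 36.8] 295 0.0201 top [ 0.6992 -0.0331  0.0187] [ 0.7025 -0.0333  0.0185]
queue 0.66 [227.6, 82.0, 47.4, 181.0] 4912 0.0227 top [0.4537 0.0621 0.0216] [0.4796 0.0601 0.0522]
   rect ((0.47992515563964844, 0.05948902666568756), (0.0563138984143734, 0.2580510675907135), 84.8763198852539)
bin 0.75 [344.6, 94.3, 136.4, 139.2] 14675 0.0588 top [0.4713 0.277  0.0583] [0.4754 0.2883 0.0581]
   rect ((0.47556039690971375, 0.28945037722587585), (0.17268206179141998, 0.1700570434331894), 76.3572769165039)
```

View pics/w1.png

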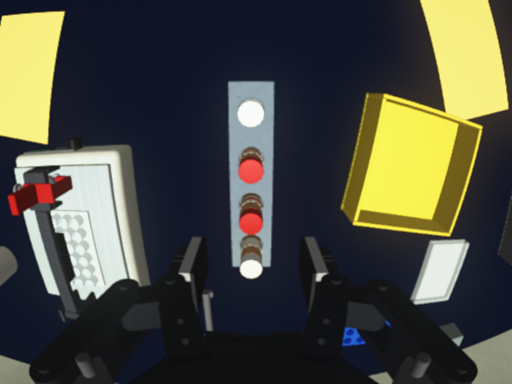

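Wrist view: white cap (250,113), red (251,170), red (251,221), white (251,268), bin centred about (412,165). The positions agree with the top and scene views. Going down on the nearer reject.

Run:
```python
from h import *
want([.4495,.0621,.042],np.radians(-5.1))
```

```text
shift [ 0.01  -0.077  7.124] turn [-0.     0.002  0.005] | now [0.4499 0.064  0.2201] q [-0.02   0.144 -0.286  1.141 -0.     0.069] F [0.3 0.6 0.8] w 0.0502 t 2.9
```

```bash
python3 -m crank '0.01 -0.07 1.5 0 0 0 50; 0.01 -0.07 3 0 0 0 50; 0.01 -0.07 4.2 0 0 0 50; 0.01 -0.07 5.3 0 0 0 50; 0.01 -0.07 6.3 0 0 0 50; 0.01 -0.07 6.9 0 0 0 50; 0.01 -0.07 7.12 0 0 0 50; 0.01 -0.07 7.12 0 0 0 50; 0.01 -0.07 7.12 0 0 0 20; 0.01 -0.07 7.12 0 0 0 20; 0.01 -0.07 7.12 0 0 0 20; 0.01 -0.07 7.12 0 0 0 20; 0.01 -0.07 7.12 0 0 0 20; 0.01 -0.07 7.12 0 0 0 20; 0.01 -0.07 7.12 0 0 0 20; 0.01 -0.07 7.12 0 0 0 20' 30
python3 - <<'E'
from h import *
want([.4495,.0621,.17],np.radians(-5.1))
E
```

```text
t: 4.5
eef_pos: [0.4506, 0.062, 0.043]
orientation: [0.14, 3.136, 0.0]
contact_force: [-0.9, 0.2, 6.6]
width: 0.0263
shift [ 3.200e-02  1.000e-03 -5.079e+00] turn [ 0.003  0.024 -0.001] | now [0.4506 0.062  0.043 ] q [-0.024  0.318 -0.575  0.675  0.     0.065] F [-0.9  0.2  6.6] w 0.0263 t 4.5
```

```bash
python3 -m crank '0 0 -0.4 0 0 0 20; 0 0 -1 0 0 0 20; 0 0 -2 0 0 0 20; 0 0 -3.2 0 0 0 20; 0 0 -4.5 0 0 0 20; 0 0 -5.2 0 0 0 20; 0 0 -5.2 0 0 0 20; 0 0 -5.2 0 0 0 20'
python3 - <<'E'
from h import *
want([.441,.298,.17],np.radians(-13.6))
p,d=arm.grab_frame('wrist');cv2.imwrite('pics/w2.png',p[:,:,::-1])
E
```

```text
t: 5.3
eef_pos: [0.4496, 0.0619, 0.1722]
orientation: [0.14, 3.138, -0.0]
contact_force: [-0.5, -0.9, -0.4]
width: 0.0264
shift [1.183 9.374 0.089] turn [1.000e-03 8.000e-03 1.698e+00] | now [0.4496 0.0619 0.1722] q [-0.024  0.174 -0.379  1.017 -0.     0.065] F [-0.5 -0.9 -0.4] w 0.0264 t 5.3
```

View pics/w2.png

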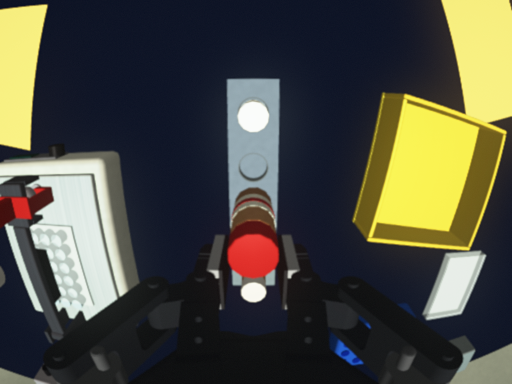

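The vial is in the jaws at (252,250) and its pocket at (253,166) is empty. Carrying it to the bin.

```bash
python3 -m crank '0.1 0.8 0.09 0 0 0.2 20; 0.35 2.4 0.09 0 0 0.6 20; 0.6 4 0.09 0 0 1 20; 0.8 5.6 0.09 0 0 1.3 20; 1 7.2 0.09 0 0 1.6 20; 1.15 8.5 0.09 0 0 1.7 20; 1.18 9.2 0.09 0 0 1.7 20; 1.18 9.37 0.09 0 0 1.7 20; 1.18 9.37 1.2 0 0 1.7 20; 1.18 9.37 2.6 0 0 1.7 20; 1.18 9.37 3.9 0 0 1.7 20; 1.18 9.37 4.7 0 0 1.7 20; 1.18 9.37 5.1 0 0 1.7 20; 1.18 9.37 5.2 0 0 1.7 20; 1.18 9.37 5.2 0 0 1.7 20'
python3 - <<'E'
from h import *
want([.441,.298,.0405],np.radians(-13.6))
p,d=arm.grab_frame('wrist');cv2.imwrite('pics/w3.png',p[:,:,::-1])
E
```

```text
t: 6.85
eef_pos: [0.4415, 0.2975, 0.0424]
orientation: [0.373, 3.119, 0.0]
contact_force: [0.6, -0.8, -0.3]
width: 0.026
shift [0.024 0.014 0.076] turn [ 0.001  0.003 -0.009] | now [0.4415 0.2975 0.0424] q [ 0.456  0.445 -0.37   0.755 -0.     0.694] F [ 0.6 -0.8 -0.3] w 0.026 t 6.85
```

View pics/w3.png

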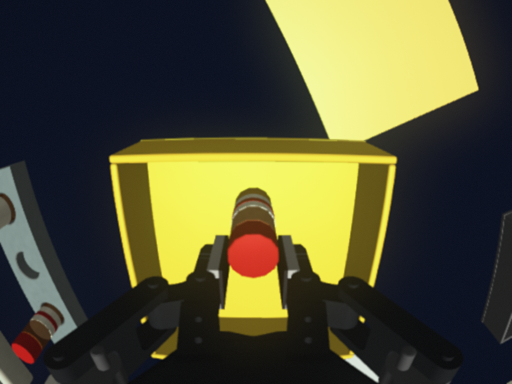

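Vial upright over the bin floor, cap at (253,255), well clear of the walls. Releasing it.

```bash
python3 -m crank '0 0 0.08 0 0 0 24; 0 0 0.08 0 0 0 30; 0 0 0.08 0 0 0 36; 0 0 0.08 0 0 0 45; 0 0 0.08 0 0 0 50; 0 0 0.08 0 0 0 50; 0 0 -0.6 0 0 0 50; 0 0 -1.6 0 0 0 50; 0 0 -3 0 0 0 50; 0 0 -4.5 0 0 0 50; 0 0 -5.4 0 0 0 50; 0 0 -5.4 0 0 0 50'
python3 - <<'E'
from h import *
want([.5112,.0570,.175],np.radians(-5.1))
p,d=arm.grab_frame('wrist');cv2.imwrite('pics/w4.png',p[:,:,::-1])
E
```

```text
t: 8.1
eef_pos: [0.443, 0.2989, 0.1803]
orientation: [0.372, 3.115, 0.005]
contact_force: [0.0, 0.6, -0.9]
width: 0.0502
shift [-4.928 -8.762  0.203] turn [ 0.038  0.053 -1.701] | now [0.443  0.2989 0.1803] q [ 0.457  0.314 -0.169  1.082 -0.     0.694] F [ 0.   0.6 -0.9] w 0.0502 t 8.1
```

View pics/w4.png

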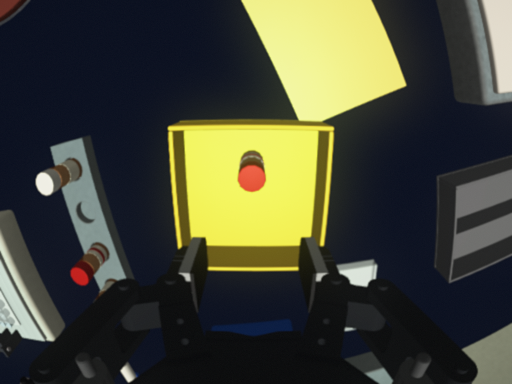

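Vial 1 stands in the bin at (251,170). Now the second reject.

```bash
python3 -m crank '-0.5 -0.9 0.1 0 0 -0.2 50; -1.4 -2.5 0.2 0 0 -0.6 50; -2.3 -4.1 0.2 0 0 -1 50; -3.2 -5.7 0.2 0 0 -1.4 50; -4.1 -7.3 0.2 0 0 -1.7 50; -4.7 -8.4 0.2 0 0 -1.7 50; -4.93 -8.76 0.2 0 0 -1.7 50; -4.93 -8.76 0.2 0 0 -1.7 50; -4.93 -8.76 0.2 0 0 -1.7 50; -4.93 -8.76 0.2 0 0 -1.7 50'
python3 - <<'E'
from h import *
want([.5112,.0570,.042],np.radians(-5.1))
p,d=arm.grab_frame('wrist');cv2.imwrite('pics/w5.png',p[:,:,::-1])
E
```

```text
t: 9.15
eef_pos: [0.5088, 0.0574, 0.1717]
orientation: [-0.138, -3.138, -0.001]
contact_force: [0.1, 0.9, -0.0]
width: 0.0499
shift [-0.102 -0.009  5.188] turn [ 0.004 -0.009  0.016] | now [0.5088 0.0574 0.1717] q [-0.031  0.284 -0.236  1.052  0.     0.057] F [ 0.1  0.9 -0. ] w 0.0499 t 9.15
```

View pics/w5.png

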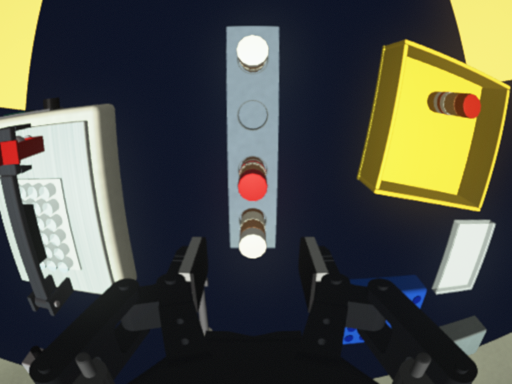

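Reject 2 at (253,185) sits on the jaw centre line. The empty pocket is at (253,114), and both white caps are in place.

```bash
python3 -m crank '-0.1 0 1 0 0 0 50; -0.1 0 2.2 0 0 0 50; -0.1 0 3.4 0 0 0 50; -0.1 0 4.4 0 0 0 50; -0.1 0 5 0 0 0 50; -0.1 0 5.17 0 0 0 50; -0.1 0 5.17 0 0 0 50; -0.1 0 5.17 0 0 0 20; -0.1 0 5.17 0 0 0 20; -0.1 0 5.17 0 0 0 20; -0.1 0 5.17 0 0 0 20; -0.1 0 5.17 0 0 0 20; -0.1 0 5.17 0 0 0 20; -0.1 0 5.17 0 0 0 20; -0.1 0 5.17 0 0 0 20' 30
python3 -m crank '0 0 -0.4 0 0 0 20; 0 0 -1 0 0 0 20; 0 0 -2 0 0 0 20; 0 0 -3.2 0 0 0 20; 0 0 -4.5 0 0 0 20; 0 0 -5.2 0 0 0 20; 0 0 -5.2 0 0 0 20; 0 0 -5.2 0 0 0 20'
python3 - <<'E'
from h import *
want([.510,.2811,.17],np.radians(-13.6))
p,d=arm.grab_frame('wrist');cv2.imwrite('pics/w6.png',p[:,:,::-1])
E
```

```text
t: 10.7
eef_pos: [0.5129, 0.056, 0.0439]
orientation: [0.14, 3.136, 0.001]
contact_force: [-0.3, 1.4, 7.1]
width: 0.0263
t: 11.5
eef_pos: [0.5118, 0.0558, 0.1729]
orientation: [0.14, 3.138, -0.0]
contact_force: [-1.3, -0.5, -0.7]
width: 0.0265
shift [0.874 8.971 0.116] turn [-0.     0.006  1.696] | now [0.5118 0.0558 0.1729] q [-0.034  0.287 -0.228  1.056 -0.     0.056] F [-1.3 -0.5 -0.7] w 0.0265 t 11.5
```

View pics/w6.png

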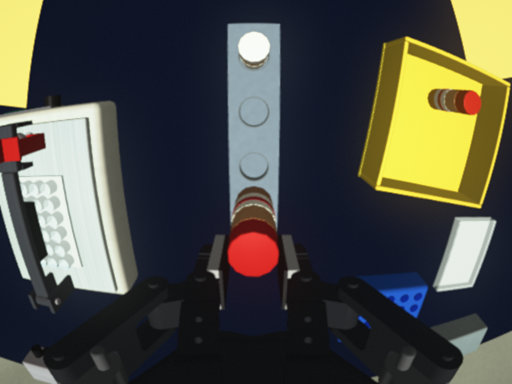

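Both rejects are out of the block: pockets at (254,111) and (254,165) are empty.

```bash
python3 -m crank '0.1 0.8 0.1 0 0 0.2 20; 0.3 2.4 0.1 0 0 0.6 20; 0.45 4 0.1 0 0 1 20; 0.6 5.6 0.1 0 0 1.3 20; 0.75 7.2 0.1 0 0 1.6 20; 0.87 8.4 0.1 0 0 1.7 20; 0.87 8.9 0.1 0 0 1.7 20; 0.87 8.97 0.1 0 0 1.7 20; 0.87 8.97 1.2 0 0 1.7 20; 0.87 8.97 2.6 0 0 1.7 20; 0.87 8.97 3.9 0 0 1.7 20; 0.87 8.97 4.7 0 0 1.7 20; 0.87 8.97 5.15 0 0 1.7 20; 0.87 8.97 5.27 0 0 1.7 20; 0.87 8.97 5.27 0 0 1.7 20'
python3 - <<'E'
from h import *
want([.510,.2811,.0415],np.radians(-13.6))
p,d=arm.grab_frame('wrist');cv2.imwrite('pics/w7.png',p[:,:,::-1])
E
```

```text
t: 13.05
eef_pos: [0.5106, 0.2805, 0.0414]
orientation: [0.373, 3.119, -0.0]
contact_force: [0.6, -0.1, -0.5]
width: 0.0264
shift [ 0.027  0.018 -0.003] turn [-0.     0.004 -0.01 ] | now [0.5106 0.2805 0.0414] q [ 0.377  0.527 -0.229  0.814 -0.     0.615] F [ 0.6 -0.1 -0.5] w 0.0264 t 13.05
```

View pics/w7.png

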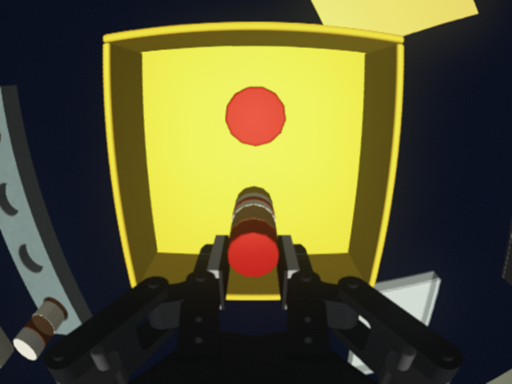

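Second vial in the bin at (253,255), first one upright at (255,115). Release and rise.

```bash
python3 -m crank '0 0 0.06 0 0 0 24; 0 0 0.06 0 0 0 30; 0 0 0.06 0 0 0 36; 0 0 0.06 0 0 0 45; 0 0 0.06 0 0 0 50; 0 0 0.06 0 0 0 50; 0 0 -0.6 0 0 0 50; 0 0 -1.6 0 0 0 50; 0 0 -3 0 0 0 50; 0 0 -4.8 0 0 0 50; 0 0 -6.6 0 0 0 50; 0 0 -8 0 0 0 50; 0 0 -8 0 0 0 50'
python3 - <<'E'
from h import *
want([.42,-.15,.27],np.radians(-4))
p,d=arm.grab_frame('wrist');cv2.imwrite('pics/w8.png',p[:,:,::-1])
E
```

```text
t: 14.4
eef_pos: [0.5125, 0.2822, 0.2463]
orientation: [0.371, 3.112, 0.006]
contact_force: [0.7, 0.1, 0.9]
width: 0.05
shift [ -0.475 -17.667  -1.032] turn [ 0.049  0.082 -1.921] | now [0.5125 0.2822 0.2463] q [0.378 0.381 0.102 1.283 0.    0.616] F [0.7 0.1 0.9] w 0.05 t 14.4
```

View pics/w8.png

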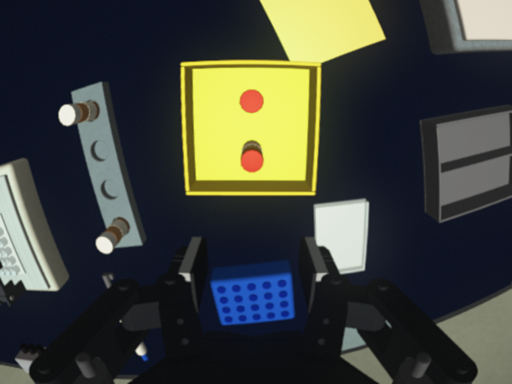

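Both rejects are standing in the bin at (251,101) and (252,160), and both white vials are still in the block. On to the latch, at a viewing height.

```bash
python3 -m crank '0 -1 -0.3 0 0 -0.1 50; -0.1 -2.6 -0.8 0 0 -0.4 50; -0.15 -4.4 -1.03 0 0 -0.7 50; -0.2 -6.2 -1.03 0 0 -1 50; -0.25 -8 -1.03 0 0 -1.3 50; -0.3 -9.8 -1.03 0 0 -1.6 50; -0.35 -11.6 -1.03 0 0 -1.9 50; -0.4 -13.4 -1.03 0 0 -1.92 50; -0.45 -15.2 -1.03 0 0 -1.92 50; -0.47 -16.8 -1.03 0 0 -1.92 50; -0.47 -17.67 -1.03 0 0 -1.92 50; -0.47 -17.67 -1.03 0 0 -1.92 50; -0.47 -17.67 -1.03 0 0 -1.92 50; -0.47 -17.67 -1.03 0 0 -1.92 50'
cat > m.py <<'E'
from h import *
import sys
np.set_printoptions(precision=4,suppress=True)
want([.44,-.195,.27],np.radians(-4))
C=cal('wrist'); p,d=arm.grab_frame('wrist'); np.savez(sys.argv[1]+'.npz',p=p,d=d,T=C[3],f=C[0],cx=C[1],cy=C[2])
cv2.imwrite('pics/'+sys.argv[1]+'.png',p[:,:,::-1]); W=cloud('wrist',d,C)
hsv=cv2.cvtColor(p,cv2.COLOR_RGB2HSV)
red=((hsv[...,0]<6)|(hsv[...,0]>174))&(hsv[...,1]>170)&(hsv[...,2]>60)
m=red&(d>0)&(np.abs(W[...,1]+.2)<.08)&(np.abs(W[...,0]-.44)<.08)
x=W[m]
for lo,hi in ((.156,.17),(.125,.156),(.11,.125),(.09,.11)):
    t=x[(x[:,2]>lo)&(x[:,2]<hi)]
    if len(t)>5: print(lo,len(t),'mean',t.mean(0),'rect',cv2.minAreaRect(t[:,:2].astype(np.float32)))
t=m&(W[...,2]>.156); v,u=np.nonzero(t); print('tab top px',u.mean(),v.mean(),'ray@0.162',end=' ')
o,r=ray('wrist',u.mean(),v.mean(),C); print(o+r*(.162-o[2])/r[2], 'ray', o, r)
# bar
b=(p.max(2)<90)&(d>0)&(W[...,2]>.09)&(W[...,2]<.125)&(np.abs(W[...,1]+.2)<.06)&(W[...,0]>.47)&(W[...,0]<.62)
y=W[b]; print('bar',len(y),y.mean(0)); c=np.polyfit(y[:,0],y[:,1],1); print('bar dir deg',np.degrees(np.arctan(c[0])),'y at .44',np.polyval(c,.44))
s=(p.min(2)>110)&(d>0)&(W[...,2]>.03)&(W[...,2]<.08)&(np.abs(W[...,1]+.2)<.14)&(np.abs(W[...,0]-.53)<.16)
print('shaker',cv2.minAreaRect(W[s][:,:2].astype(np.float32)))
E
python3 m.py w9
```

```text
t: 15.85
eef_pos: [0.4175, -0.15, 0.2662]
orientation: [-0.109, -3.139, -0.001]
contact_force: [0.3, -0.1, 1.4]
width: 0.0497
shift [-1.024 -1.732 -0.156] turn [ 0.009 -0.011  0.007] | now [ 0.4175 -0.15    0.2662] q [-0.51   0.104 -0.211  1.257  0.    -0.441] F [ 0.3 -0.1  1.4] w 0.0497 t 15.85
0.156 226 mean [ 0.4392 -0.1985  0.1614] rect ((0.43976664543151855, -0.1990966498851776), (0.011564795859158039, 0.022655924782156944), 84.10466766357422)
0.11 518 mean [ 0.4402 -0.1878  0.1204] rect ((0.4405880868434906, -0.19239304959774017), (0.04642532393336296, 0.023436322808265686), 84.90274047851562)
tab top px 206.05309734513276 202.3362831858407 ray@0.162 [ 0.439  -0.1984  0.162 ] ray [ 0.3371 -0.1439  0.441 ] [ 0.3372 -0.1805 -0.9239]
bar 1265 [ 0.5549 -0.2102  0.116 ]
bar dir deg -5.857406514685141 y at .44 -0.19842632609414626
shaker ((0.5283119678497314, -0.2076631486415863), (0.1896466314792633, 0.25121769309043884), 84.53901672363281)
```

View pics/w9.png

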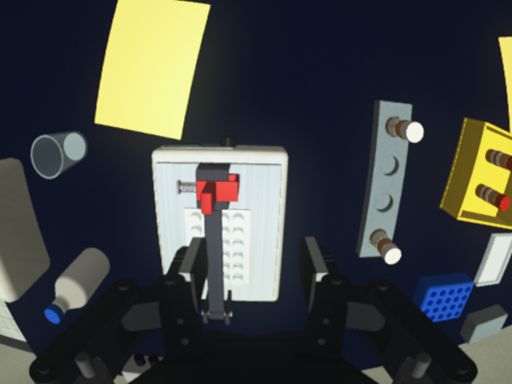

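Wrist view: red latch tab top at (206,202), bar running down to the hinge near (217,310), spring rod at (187,187) on the -y side. The latch position agrees with the shaker and top-view estimates, giving (0.439,-0.199), top 0.161-0.162 and yaw -5.5°.

```bash
python3 - <<'E'
from h import *
want([.4392,-.199,.20],np.radians(-5.5))
E
python3 -m crank '-0.2 -0.4 0.3 0 0 0 40; -0.5 -1.1 1.2 0 0 -0.3 40; -0.8 -1.7 2 0 0 -0.3 40; -0.9 -1.88 2.6 0 0 -0.3 40; -0.9 -1.88 2.7 0 0 -0.3 40; -0.9 -1.88 2.7 0 0 -0.3 40; -0.9 -1.88 2.7 0 0 -0.3 40'
python3 - <<'E'
from h import *
want([.4392,-.199,.127],np.radians(-5.5))
E
python3 m.py w10
```

```text
shift [-0.998 -1.899  2.652] turn [ 0.006 -0.007  0.312] | now [ 0.4176 -0.15    0.2663] q [-0.51   0.104 -0.21   1.257  0.    -0.441] F [ 0.2 -0.3 -0.5] w 0.0501 t 15.9
t: 16.6
eef_pos: [0.4371, -0.1993, 0.1999]
orientation: [0.068, 3.14, -0.001]
contact_force: [0.1, 0.6, 0.4]
width: 0.0401
shift [-0.083  0.015  2.914] turn [-0.004  0.007  0.605] | now [ 0.4371 -0.1993  0.1999] q [-0.58   0.205 -0.265  1.101  0.    -0.537] F [0.1 0.6 0.4] w 0.0401 t 16.6
shift [-0.111  0.174 -2.806] turn [-0.004  0.007  0.305] | now [ 0.4371 -0.1993  0.1999] q [-0.58   0.205 -0.265  1.101  0.    -0.537] F [0.1 0.6 0.4] w 0.0401 t 16.6
0.156 401 mean [ 0.4394 -0.1991  0.1612] rect ((0.43999791145324707, -0.19916506111621857), (0.011582151986658573, 0.023131420835852623), 87.62846374511719)
0.125 15 mean [ 0.4295 -0.2001  0.1409] rect ((0.42939653992652893, -0.1983221173286438), (0.011874163523316383, 0.001811750466004014), 86.00444030761719)
0.11 874 mean [ 0.4404 -0.1904  0.1204] rect ((0.44079533219337463, -0.19287514686584473), (0.04632255434989929, 0.023492710664868355), 85.5537109375)
tab top px 252.59351620947632 204.94513715710724 ray@0.162 [ 0.439 -0.199  0.162] ray [ 0.3564 -0.195   0.3746] [ 0.3622 -0.0176 -0.9319]
bar 2007 [ 0.5477 -0.2098  0.1158]
bar dir deg -5.713697428893722 y at .44 -0.19902552867146858
shaker ((0.5213549733161926, -0.20673945546150208), (0.1892537921667099, 0.2380053997039795), 84.66375732421875)
```

View pics/w10.png

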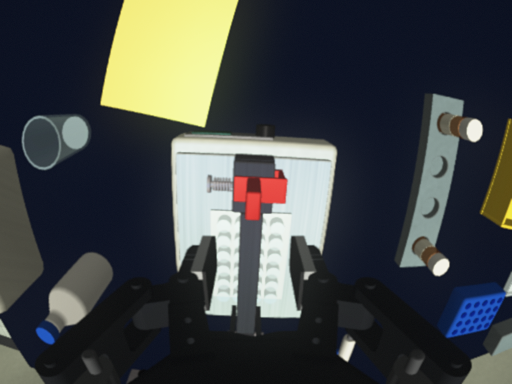

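I typed the last turn with the wrong sign, so I'll correct it by +0.6 (3°). The tab is at (253,205), centred between the fingers. Descending.

```bash
python3 -m crank '-0.08 0.01 0.2 0 0 0.3 40; -0.08 0.01 0.6 0 0 0.6 40; -0.08 0.01 1.3 0 0 0.6 40; -0.08 0.01 2 0 0 0.6 40; -0.08 0.01 2.6 0 0 0.6 40; -0.08 0.01 2.87 0 0 0.6 40; -0.08 0.01 2.87 0 0 0.6 40; -0.08 0.01 2.87 0 0 0.6 40'
python3 - <<'E'
from h import *
want([.4392,-.199,.127],np.radians(-5.5))
p,d=arm.grab_frame('wrist');cv2.imwrite('pics/w11.png',p[:,:,::-1])
E
```

```text
t: 17.45
eef_pos: [0.439, -0.1994, 0.1278]
orientation: [0.152, 3.138, -0.0]
contact_force: [0.1, 0.0, 0.5]
width: 0.0397
shift [-0.007  0.017  0.034] turn [-0.002  0.004 -0.006] | now [ 0.439  -0.1994  0.1278] q [-0.578  0.265 -0.386  0.92  -0.    -0.482] F [0.1 0.  0.5] w 0.0397 t 17.45
```

View pics/w11.png

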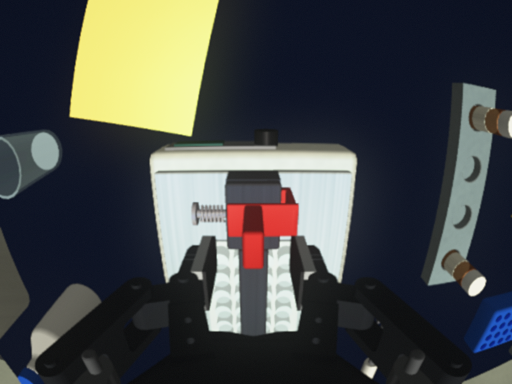

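The tab top, at (253,235-265), lies centrally between the fingers. Close and check before pulling.

```bash
python3 -m crank '0 0 0 0 0 0 20; 0 0 0 0 0 0 20; 0 0 0 0 0 0 10; 0 0 0 0 0 0 5; 0 0 0 0 0 0 5; 0 0 0 0 0 0 5; 0 0 0 0 0 0 5; 0 0 0 0 0 0 5; 0 0 0 0 0 0 5' 70
python3 - <<'E'
from h import *
want([.4392,-.199,.127],np.radians(-5.5))
p,d=arm.grab_frame('wrist');cv2.imwrite('pics/w12.png',p[:,:,::-1])
E
```

```text
t: 18.4
eef_pos: [0.4391, -0.1995, 0.128]
orientation: [0.151, 3.137, -0.001]
contact_force: [-1.4, 0.3, 5.1]
width: 0.0065
shift [-0.003  0.019  0.04 ] turn [-0.005  0.009 -0.002] | now [ 0.4391 -0.1995  0.128 ] q [-0.578  0.264 -0.386  0.92   0.    -0.482] F [-1.4  0.3  5.1] w 0.0065 t 18.4
```

View pics/w12.png

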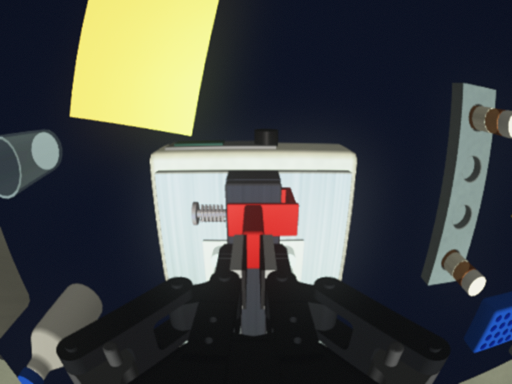

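```bash
python3 -m crank '0 0.08 0 0 0 0 5; 0 0.16 0 0 0 0 5; 0 0.24 0 0 0 0 5; 0 0.32 0 0 0 0 5; 0 0.4 0 0 0 0 5; 0 0.46 0 0 0 0 5; 0 0.46 0 0 0 0 5; 0 0.46 0 0 0 0 5; 0 0.46 0 0 0 0 5'
python3 - <<'E'
from h import *
want([.4392,-.199,.127],np.radians(-5.5))
p,d=arm.grab_frame('wrist');cv2.imwrite('pics/w13.png',p[:,:,::-1])
E
```

```text
t: 19.35
eef_pos: [0.4401, -0.1893, 0.128]
orientation: [0.152, 3.137, -0.005]
contact_force: [-1.9, -6.3, 4.8]
width: 0.0068
shift [-0.001 -0.392  0.041] turn [-0.033  0.007 -0.01 ] | now [ 0.4401 -0.1893  0.128 ] q [-0.557  0.258 -0.395  0.916 -0.002 -0.46 ] F [-1.9 -6.3  4.8] w 0.0068 t 19.35
```

View pics/w13.png

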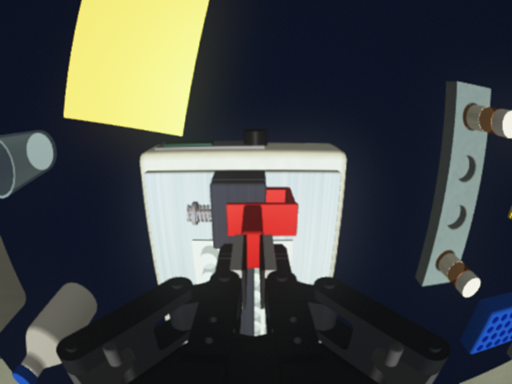

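Pulled: TCP moved about 10.3 mm and the side force of 6.3 N matches the spring. The red slide has moved right relative to the head. Now the arc about the hinge.

Run:
```python
import numpy as np
for u in np.r_[.15,.3,.45,.6,.8,1:5.5:.25]:
    a=np.radians(5*u); print(round(u,2),((.19*(np.cos(a)-1)-.016*np.sin(a))/.025).round(3),((-.19*np.sin(a)-.016*(np.cos(a)-1))/.025).round(3))
```

```text
0.15 -0.009 -0.099
0.3 -0.019 -0.199
0.45 -0.031 -0.298
0.6 -0.044 -0.397
0.8 -0.063 -0.529
1.0 -0.085 -0.66
1.25 -0.115 -0.824
1.5 -0.149 -0.987
1.75 -0.186 -1.149
2.0 -0.227 -1.31
2.25 -0.271 -1.47
2.5 -0.319 -1.63
2.75 -0.37 -1.788
3.0 -0.425 -1.945
3.25 -0.483 -2.101
3.5 -0.544 -2.256
3.75 -0.609 -2.409
4.0 -0.677 -2.561
4.25 -0.749 -2.711
4.5 -0.823 -2.86
4.75 -0.901 -3.007
5.0 -0.983 -3.152
5.25 -1.067 -3.295
```

```bash
python3 -m crank '-0.01 0 -0.1 0 0.15 0 5; -0.02 0 -0.2 0 0.3 0 5; -0.03 0 -0.3 0 0.45 0 5; -0.045 0 -0.4 0 0.6 0 5; -0.063 0 -0.53 0 0.8 0 5; -0.085 0 -0.66 0 1 0 5; -0.085 0 -0.66 0 1 0 5; -0.085 0 -0.66 0 1 0 5'
python3 - <<'E'
from h import *
want([.4392,-.199,.127],np.radians(-5.5))
p,d=arm.grab_frame('wrist');cv2.imwrite('pics/w14.png',p[:,:,::-1])
p,d=arm.grab_frame('scene');cv2.imwrite('pics/s14.png',cv2.resize(p[90:260,150:380,::-1],None,fx=3,fy=3))
E
```

```text
t: 20.2
eef_pos: [0.4418, -0.1891, 0.1437]
orientation: [-0.147, -3.05, -0.003]
contact_force: [-1.8, -6.5, -2.0]
width: 0.0066
shift [ 0.006 -0.401  0.672] turn [-0.025 -1.01  -0.007] | now [ 0.4418 -0.1891  0.1437] q [-0.528  0.32  -0.267  1.063 -0.039 -0.43 ] F [-1.8 -6.5 -2. ] w 0.0066 t 20.2
```

View pics/w14.png

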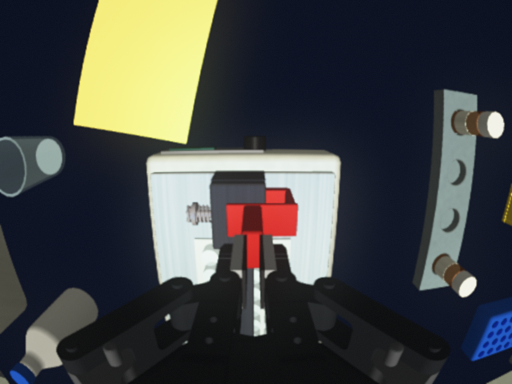

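View pics/s14.png

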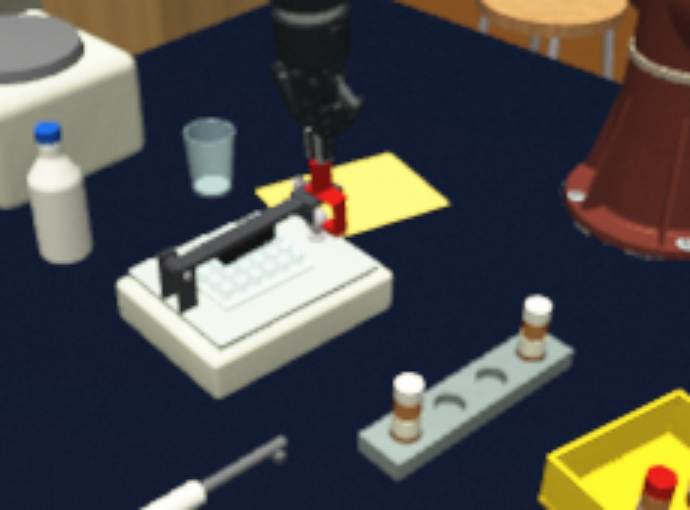

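The coupler is coming off (ball visible below the head at (320,215)), wrist force small. The hinge stays fixed in the tool frame, so the same table applies again.

```bash
python3 -m crank '-0.01 0 -0.1 0 0.15 0 5; -0.02 0 -0.2 0 0.3 0 5; -0.031 0 -0.3 0 0.45 0 5; -0.063 0 -0.53 0 0.8 0 5; -0.085 0 -0.66 0 1 0 5; -0.115 0 -0.824 0 1.25 0 5; -0.149 0 -0.987 0 1.5 0 5; -0.186 0 -1.149 0 1.75 0 5; -0.227 0 -1.31 0 2 0 5; -0.271 0 -1.47 0 2.25 0 5; -0.319 0 -1.63 0 2.5 0 5; -0.319 0 -1.63 0 2.5 0 5'
python3 - <<'E'
from h import *
want([.4392,-.199,.127],np.radians(-5.5))
E
```

```text
t: 21.5
eef_pos: [0.453, -0.1902, 0.1836]
orientation: [-0.136, -2.83, -0.018]
contact_force: [-5.5, -8.3, -0.5]
width: 0.0068
shift [-0.195 -0.397  2.315] turn [-2.400e-02 -3.531e+00 -3.000e-03] | now [ 0.453  -0.1902  0.1836] q [-0.465  0.51   0.085  1.433 -0.112 -0.353] F [-5.5 -8.3 -0.5] w 0.0068 t 21.5
```

```bash
python3 -m crank '-0.01 0 -0.1 0 0.15 0 5; -0.02 0 -0.2 0 0.3 0 5; -0.031 0 -0.3 0 0.45 0 5; -0.063 0 -0.53 0 0.8 0 5; -0.085 0 -0.66 0 1 0 5; -0.115 0 -0.824 0 1.25 0 5; -0.149 0 -0.987 0 1.5 0 5; -0.17 0 -1.1 0 1.67 0 5; -0.186 0 -1.149 0 1.75 0 5; -0.186 0 -1.149 0 1.75 0 5; -0.186 0 -1.149 0 1.75 0 5; -0.186 0 -1.149 0 1.75 0 5'
cat > k.py <<'E'
from h import *
import sys
n=sys.argv[1]
want([.4392,-.199,.127],np.radians(-5.5))
p,d=arm.grab_frame('wrist');cv2.imwrite(f'pics/w{n}.png',p[:,:,::-1])
p,d=arm.grab_frame('scene');cv2.imwrite(f'pics/s{n}.png',cv2.resize(p[90:290,150:420,::-1],None,fx=2.9,fy=2.9))
W=cloud('scene',d)
m=(d>0)&(np.abs(W[...,1]+.2)<.035)&(W[...,0]>.42)&(W[...,0]<.66)&(W[...,2]>.085)&(p.max(2)<100)
x=W[m]
for lo in np.arange(.44,.65,.02):
    q=x[(x[:,0]>lo)&(x[:,0]<lo+.02)]
    if len(q): print(lo.round(2),len(q),q[:,2].min().round(3),q[:,2].max().round(3))
E
python3 k.py 15
```

```text
t: 22.7
eef_pos: [0.4657, -0.1914, 0.2096]
orientation: [-0.129, -2.679, -0.028]
contact_force: [-3.9, -7.1, -0.3]
width: 0.0067
shift [-0.548 -0.397  3.417] turn [-2.100e-02 -5.271e+00 -4.000e-03] | now [ 0.4657 -0.1914  0.2096] q [-0.43   0.673  0.366  1.702 -0.148 -0.301] F [-3.9 -7.1 -0.3] w 0.0067 t 22.7
0.44 10 0.202 0.211
0.46 50 0.162 0.248
0.48 90 0.173 0.277
0.5 119 0.145 0.372
0.52 189 0.13 0.427
0.54 157 0.124 0.46
0.56 254 0.118 0.5
0.58 254 0.13 0.507
0.6 299 0.119 0.573
0.62 327 0.085 0.593
0.64 307 0.086 0.617
```

View pics/s15.png

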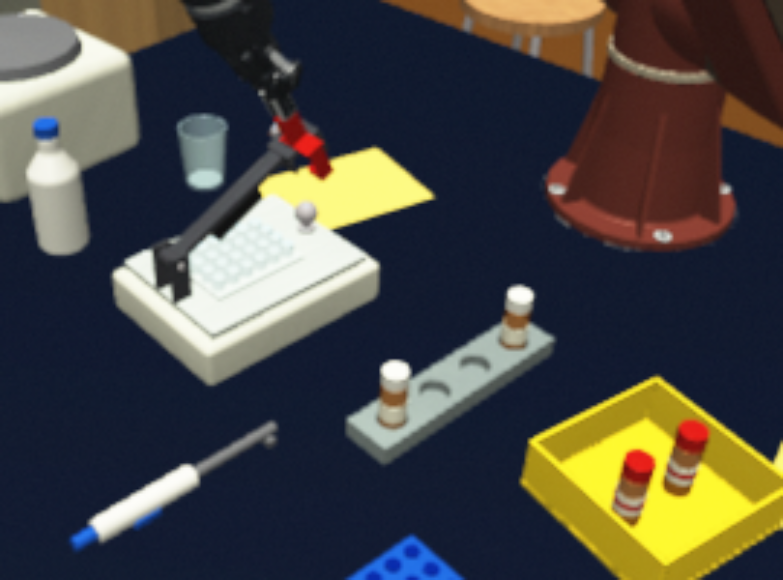

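View pics/w15.png

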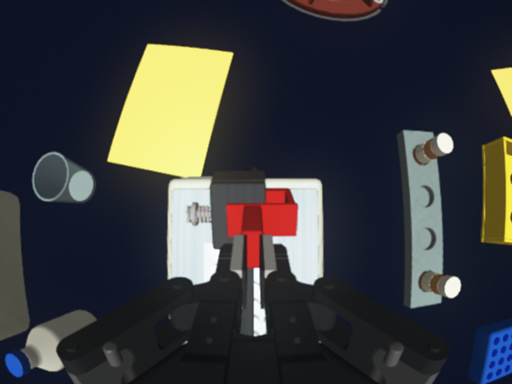

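Ball stud bare at (306,213), coupler well above it, tab firmly in the jaws. Both rejects in the bin, white vials in place. Holding still briefly, then a last check.

```bash
python3 -m crank '0 0 0 0 0 0 5; 0 0 0 0 0 0 5; 0 0 0 0 0 0 5; 0 0 0 0 0 0 5; 0 0 0 0 0 0 5; 0 0 0 0 0 0 5; 0 0 0 0 0 0 5; 0 0 0 0 0 0 5; 0 0 0 0 0 0 5; 0 0 0 0 0 0 5'
python3 - <<'E'
from h import *
want([.4657,-.1914,.2096],np.radians(-5.5)); print(arm.sense()['qd'].round(4))
p,d=arm.grab_frame('scene');W=cloud('scene',d)
hsv=cv2.cvtColor(p,cv2.COLOR_RGB2HSV)
red=((hsv[...,0]<6)|(hsv[...,0]>174))&(hsv[...,1]>190)&(hsv[...,2]>100)&(d>0)&(W[...,1]<-.1)
print('latch z range',np.percentile(W[red][:,2],[5,50,95]))
arm.finish_job()
E
```

```text
t: 23.8
eef_pos: [0.4657, -0.1914, 0.2096]
orientation: [-0.129, -2.679, -0.028]
contact_force: [-3.0, -6.3, -0.6]
width: 0.0067
shift [0.001 0.    0.001] turn [-2.10e-02 -5.27e+00 -4.00e-03] | now [ 0.4657 -0.1914  0.2096] q [-0.43   0.673  0.366  1.702 -0.148 -0.301] F [-3.  -6.3 -0.6] w 0.0067 t 23.8
[ 0.0016  0.0001  0.0006 -0.0005 -0.0009 -0.0009]
latch z range [0.1777669  0.22298779 0.29779658]
the job is handed in; nothing more can be done
```

I handed the job in at about 24 s: both red-capped vials are in the yellow bin, and the clamp bar is raised and held in the gripper. `arm.finish_job()` reports no verdict, so this rests on my own checks.

- **Vials:** The last scene picture shows both rejects upright in the bin and both white-capped vials still in their pockets. The other things on the bench look undisturbed.
- **Latch:** I pulled the tab about 10 mm sideways. The wrist felt about 6.3 N of side force, against about 7 N expected from the spring at that travel.
- **Bar:** I raised it about 26° around its hinge. The gripper rose 82 mm, which puts the coupler about 8 cm above the stud, and the picture shows the ball bare.
- **Final hold:** Over the last second the gripper pose did not change, joint speeds were near zero, and the force on the wrist was about 7 N.

**Checks that disagreed:**
- **Finger opening:** It read 6.7 mm on the 12 mm tab. I take this as the pads giving under the 70 N grip. The vials also read low, at 26.3 mm instead of 28 mm, and the pictures show the tab held.
- **Wrong turn:** I typed one 1.5° wrist turn with the wrong sign above the latch and corrected it before touching anything.
- **Last height reading:** My final reading of the red latch (0.18–0.30 m) reached higher than the tab can be. It probably picked up stray pixels, so I did not rely on it.

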